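# Close the draft shield and tare the lab balance

## Task

Tare the balance for the empty sample cup that stands on its pan: push the sliding glass lid of the draft shield fully shut by its upright lip, then press the tare key, which is the wide bar in the row of keys, lightly all the way down, let it come up again and withdraw. Push gently with the fingertips: pinch and lift nothing, press no other key, and leave the pan, the cup, the two pots and the bottle where they are.

Things in the scene. Friction and masses are not known exactly. Their poses are not given: they have to be found in the camera images.
- balance: White balance, fixed on the bench, 310 mm deep (x) by 200 wide (y). Origin: centre of its underside; x runs from its front (keys, towards the robot) to its rear, y to the operator's left. Key panel x -155 to -82 mm, 40 to 52 mm high, sloping up 10 degrees to the rear; display behind it up to 79 mm high at x -36; then the glass draft shield, x -35 to 155, y +-98, its top rails 162 mm high.
- lid (a joint): Opening of the sliding glass lid on the shield, in m: 0 = fully shut at its hard stop, 0.100 = open to the rear. It slides along the balance's x, dry friction about 1.5 N, and stays where it is left. Plate 184 mm (x) by 168 mm (y), its top face 159 mm above the bench.
- lip_top (a point): Centre of the top edge of the upright black lip on the lid's front edge; moves with the lid. The lip rises 24 mm above the plate (top 183 mm above the bench), is 110 mm long in y and 8 mm thick in x. Lid shut: at x = -28, y = 0 mm in the balance's frame. To shut, push its rear face towards balance -x. Its soft rubber foot gives 0.5 mm per N, up to 6 mm.
- tare_key (a joint): Travel of the tare key in m: 0 = up, 0.004 = fully down. Spring return: it starts to move at 1.4 N and is fully down at 5 N; it registers beyond 2.5 mm.
- tare_top (a point): Centre of the top face of the tare key, the only wide key: a white bar 50 mm along the balance's y, 18 mm along x, 6 mm proud of the panel. When up, at x = -125, y = -20, z = 51 mm in the balance's frame. Its z axis is the panel's normal, 10 degrees off vertical towards the operator; a straight vertical press works.
- power_key (a joint): Travel of the round power key, 18 mm across, same row, 95 mm to the operator's left of the tare key's centre; 0 = up, 0.004 m = down. Leave alone.
- menu_key (a joint): Travel of the 18 mm square menu key, same row, 63 mm to the left of the tare key's centre; 0 = up, 0.004 m = down. Leave alone.
- print_key (a joint): Travel of the 18 mm square print key, same row, 58 mm to the right of the tare key's centre; 0 = up, 0.004 m = down. Leave alone.
- pan: Round steel weighing pan inside the shield, 104 mm across and 4 mm thick, its underside (origin) 70 mm above the bench at x = 60, y = 0 mm in the balance's frame. Leave alone.
- sample_cup: Empty white open cup, 64 mm across the rim, 58 mm high, loose on the pan, its rim 132 mm above the bench and so below the lid. Origin: centre of its underside. Leave alone.
- squat_pot: Foil-lidded pot, 84 mm across the lid, 62 mm high, blue band, loose on the bench beside the balance. Origin: centre of its underside. Leave alone.
- tall_pot: Foil-lidded pot, 66 mm across the lid, 82 mm high, green band, loose on the bench beside the balance. Origin: centre of its underside. Leave alone.
- bottle: White bottle with a red cap, 58 mm across, 155 mm high, loose on the bench on the right of the shield. Origin: centre of its underside. Leave alone.

How it is judged (in metres and radians):
On the way, in this order (a step that is already met when the one before it is completed fails the run):
1. the draft shield's lid is fully shut (value of joint lid below 0.003 m), for 0.2 s.
2. the tare key is pressed well down, the lid still shut, by the fingers (value of joint tare_key above 0.0025 m and value of joint lid below 0.003 m and contact force between the fingers and balance above 0.5 N), for 0.05 s.
3. the tare key is let up again (value of joint tare_key below 0.001 m), for 0.1 s.
At the end, for the whole second after the job is handed in: The lid is within 3 mm of fully shut, the tare key has been pressed more than 2.5 mm and is up again (within 1 mm), the other keys are up, the cup stands on the pan within 6 mm of where it was, and the two pots and the bottle are within 10 mm of where they were (value of joint lid below 0.003 m and value of joint each of tare_key, power_key, menu_key, print_key below 0.001 m and distance of sample_cup from where it was at the start of the episode below 0.006 m and angle between sample_cup's own z axis and vertical below 0.1 rad and linear speed of sample_cup below 0.02 m/s and distance of each of squat_pot, tall_pot, bottle from where it was at the start of the episode below 0.01 m); the robot touches nothing.
It fails at once if the tare key is pressed while the lid is open (value of joint tare_key above 0.0025 m and value of joint lid above 0.01 m).
It fails at once if another key is pressed (value of joint any of power_key, menu_key, print_key above 0.002 m).
It fails at once if the balance, its lid or a key is pushed or pinched with more than 30 N (contact force between any of the fingers, the arm and balance above 30 N).
It fails at once if the weighing pan is touched, or the cup on it moved or lifted (contact force between any of the fingers, the arm and pan above 0.5 N or distance of sample_cup from where it was at the start of the episode above 0.006 m).
It fails at once if a pot or the bottle is moved or lifted (distance of any of squat_pot, tall_pot, bottle from where it was at the start of the episode above 0.01 m).
It also fails if it takes over 45 s, if anything falls off the work surface, if the arm or the gripper's body presses on something with over 40 N, if the wrist force passes 120 N, or if a joint passes its speed limit or range.

## Robot

A 6-joint arm with a two-finger parallel gripper is mounted at the origin on the work surface. World frame = base frame: x ahead of the robot, y to its left, z up, the work surface at z = 0. Lengths are in m, angles in degrees, forces in N, time in s.
With the tool pointing down it reaches from about 0.35 to 0.875 m from the base axis. Payload 4.2 kg.
Tool frame: the origin (TCP) lies on the centre line of the jaws, within the pads' length; the fingertips stand 25 mm ahead of it and the grasp point (between the pads) lies 6 mm ahead of it; z points along the fingers, y is the line along which they close (so a half turn about z gives the same grasp; the last joint's range is limited). The gripper opens to 87 mm and grips with 3 to 60 N. Pads are 19 mm wide; open, the fingers measure 117 mm over their backs; the gripper's body (75 mm by 190 mm) begins 51 mm behind the grasp point.
Start: joints at [-50.615, 22.042, 0.453, 0, -68.411, -14.817], TCP at [0.26, -0.568, 0.248] pointing down, gripper open.
Joint ranges: [-179.83, 179.83], [-69.29, 118.12], [-61.27, 80.66], [-181.25, 117.63], [-171.15, -9.14], [-177.46, 177.46]. Speed limits (degrees/s): [159.86, 159.86, 180, 180, 180, 180].

## Interface

Orientations are given as a 3x3 rotation matrix whose columns are the frame's x, y, z axes.
In Python, from station import r gives the robot as it stands.
- The arm moves only by the tool move_arm, never from a script. Its argument "series" is a list of rows, each an object with "grip": the opening, from 0 (shut) to 1 (fully open); "xyz": the shift along the tool's x, y, z in mm, a list of three; "angular": the turn, a rotation vector about the tool's x, y, z in rad, a list of three. A call has 1 to 10 rows; each row is the pose to reach, as a shift and turn from the pose commanded when the call began, along the tool's axes at that moment; what a row does not reach only later rows make up. A row lasts 1/10 s, in which the tool goes at most 50 mm and 8.59 degrees, less where a joint would pass 70% of its speed; a pose out of reach is approached as far as the arm can. A call with a gripper value outside its range is refused whole. The fingers move at their own pace and stop on an object; the grip force is fixed at half the most. Time passes only in rows, so rows that repeat a pose let the fingers close. It gives the time, the measured TCP pose, the force, the opening and the grip force at its end, in the units of the state.
- r.sense(): the state, without advancing time (a new reading comes with each control period).
- r.capture(name): name is "scene" or "top"; returns a dict with "img" (400x640x3 uint8, red, green, blue), "camera_matrix" (3x3 intrinsics, pixels), "k1" (the pictures are not rectified: a ray, as slopes to the right and down, at radius r is drawn at 1 + k1 r^2 times it, then the intrinsics apply), "rvec" (rotation vector, rad) and "tvec" (3), from world to camera coordinates, as OpenCV has them. Camera axes: x right, y down, z forward; pixel columns grow to the right and rows downward; lengths in m; the calibration is good to about 2 mm. A picture is of the moment at which its call begins. There is no depth.
- r.finish_job(): hands the job in; it is judged then, once.
The state is a dict: "time_s": time; "joints": joint angles; "joint_velocities": joint speeds; "effort": joint torques, N m; "tcp_pos": TCP position; "ee_rot": TCP orientation; "wrist_force": force on the tool from outside, world axes, zero at the start; "moment": the same for the moment, N m; "gripper_width": opening from 0.0 (shut) to 1.0 (fully open); "gripper_force": force on a finger pad.
Only numpy, scipy, OpenCV 4.12 (cv2) and the standard library are available. Lean on these libraries where they do the work, as an engineer would, in place of code of your own. Each camera call takes 0.05 s, during which the arm holds its last target. There are 200 camera calls.

## Working session

There is one attempt and no reset: what is moved stays moved. The work goes in short steps, Python scripts to look and compute and a tool call to move; the robot and the scene stay as the last step left them, time stands still between calls to the robot, and variables do not carry over. Pictures are saved under pics/ and viewed, at most 10 in all, crops included, and the job is handed in when it is done.

Besides the shell and the picture viewer there is one more tool, called after ">>>" as name(argument=value, ...), one argument or row to a line, values as JSON. move_arm: Moves the arm, as the interface text tells. Its arguments: {"type":"object","properties":{"series":{"type":"array"}},"required":["series"]}

```bash
mkdir -p pics
python3 - <<'E'
from station import r
import cv2
for n in("scene","top"):
    c=r.capture(n); cv2.imwrite(f"pics/{n}0.png",c["img"][:,:,::-1]); print(n,c["camera_matrix"],c["k1"],c["rvec"],c["tvec"])
s=r.sense();print(s["time_s"],s["tcp_pos"],s["ee_rot"],s["wrist_force"],s["gripper_width"])
E
```

```text
scene [[436.61131597   0.         316.68116831]
 [  0.         436.61131597 196.68955043]
 [  0.           0.           1.        ]] -0.09021695764365072 [ 1.81699241  1.86411431 -0.67186315] [-0.01038742 -0.3632498   1.40042463]
top [[481.66970648   0.         326.33869411]
 [  0.         481.66970648 190.01169412]
 [  0.           0.           1.        ]] -0.044949196298208385 [ 2.15946539 -2.04062969  0.21844326] [0.01657007 0.58912446 0.93082907]
0.1 [ 0.25967111 -0.56795491  0.24657416] [[-9.09518280e-01 -4.15662864e-01 -9.39535534e-04]
 [-4.15663905e-01  9.09516624e-01  1.74018863e-03]
 [ 1.31191396e-04  1.97326438e-03 -9.99998045e-01]] [-0.14269945  0.27401322  0.18877183] 1.000443325377388
```

View pics/scene0.png

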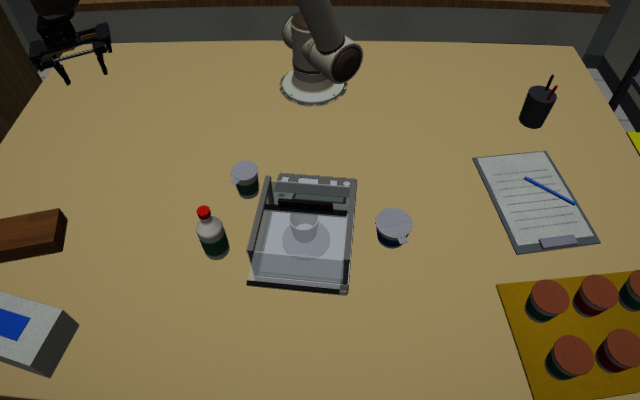

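View pics/top0.png

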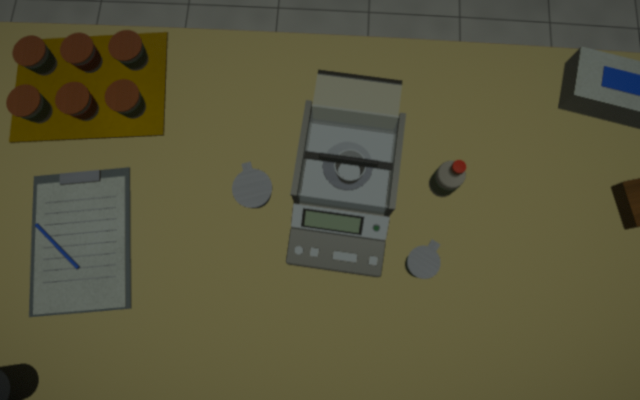

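The scene view shows the balance at about (305,230), with the lid open to the rear. In the top view the lip is the dark line from (303,155) to (393,163), and the tare bar is at (345,257). I'll enlarge the balance.

Run:
```python
import cv2
a=cv2.imread("pics/top0.png")[60:285,275:475]
a=cv2.convertScaleAbs(cv2.resize(a,None,fx=2.66,fy=2.66,interpolation=cv2.INTER_CUBIC),alpha=1.6)
b=cv2.imread("pics/scene0.png")[155:300,220:420]
b=cv2.resize(b,None,fx=4,fy=4,interpolation=cv2.INTER_CUBIC)
cv2.imwrite("pics/ct.png",a);cv2.imwrite("pics/cs.png",b)
```

```text
(no output)
```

View pics/ct.png

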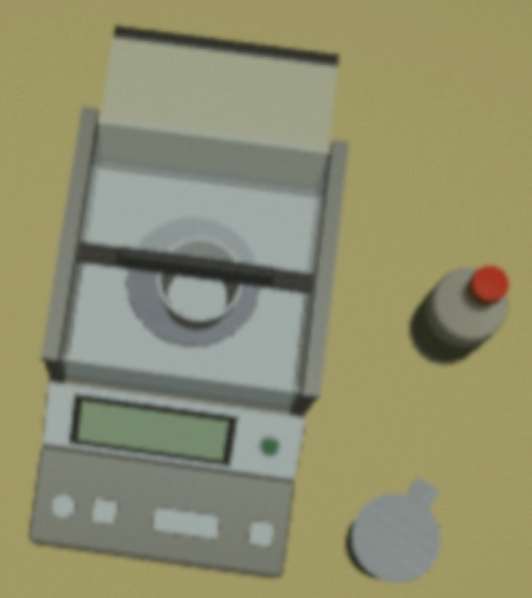

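View pics/cs.png

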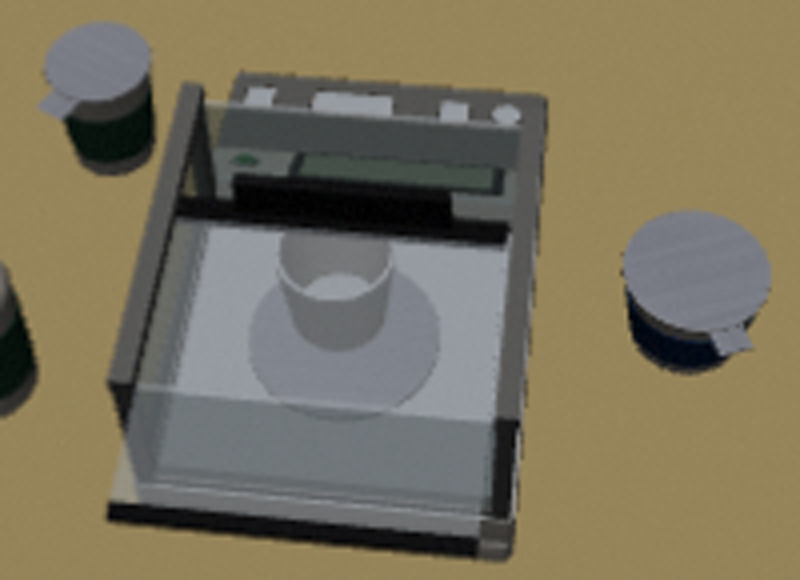

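The crops show the key centres (62,506), (105,512), (186,524) and (261,534) in ct, the lip's top from (117,258) to (273,279), and the rail corners. I'll cast rays and fit the pose rigidly.

```bash
cat > h.py <<'E'
import numpy as np,cv2
from station import r
def cast(c,px,z):
    K=c["camera_matrix"]; d=(np.array(px,float)-[K[0,2],K[1,2]])/K[0,0]
    u=cv2.undistortPoints(np.array([[px]],float),K,np.array([c["k1"],0,0,0.]))[0,0]
    R=cv2.Rodrigues(np.array(c["rvec"]))[0]; o=-R.T@np.ravel(c["tvec"]); v=R.T@[*u,1]
    return o+v*(z-o[2])/v[2]
def proj(c,P):
    return cv2.projectPoints(np.array(P,float).reshape(-1,3),np.array(c["rvec"]),np.ravel(c["tvec"]),c["camera_matrix"],np.array([c["k1"],0,0,0.]))[0][:,0]
def fit(A,B):
    a=A-A.mean(0);b=B-B.mean(0)
    th=np.arctan2((a[:,0]*b[:,1]-a[:,1]*b[:,0]).sum(),(a*b).sum())
    R=np.array([[np.cos(th),-np.sin(th)],[np.sin(th),np.cos(th)]]);t=B.mean(0)-R@A.mean(0)
    return th,R,t,B-(A@R.T+t)
E
python3 - <<'E'
from h import *
T=r.capture("top");S=r.capture("scene")
ct=lambda p:(p[0]/2.66+275,p[1]/2.66+60); cs=lambda p:(p[0]/4+220,p[1]/4+155)
key=[(-125,75),(-125,43),(-125,-20),(-125,-78)]
rail=[(-35,98),(155,98),(-35,-98),(155,-98)]
M=np.array(key+rail)/1e3
B=[cast(T,ct(p),.051)[:2] for p in [(62,506),(105,512),(186,524),(261,534)]]+[cast(T,ct(p),.162)[:2] for p in [(45,361),(83,108),(317,397),(348,144)]]
th,R,t,e=fit(M,np.array(B)); print("top",np.degrees(th),t,"\n",(e*1e3).round(1))
P=[cast(S,cs(p),.051)[:2] for p in [(507,114),(454,111),(352,104),(262,97)]]
th2,R2,t2,e2=fit(M[:4],np.array(P)); print("scene keys",np.degrees(th2),t2,(e2*1e3).round(1))
th3,R3,t3,e3=fit(M[:4],np.array(B[:4])); print("top keys",np.degrees(th3),t3)
for c,f,ps in((T,ct,[(117,258),(273,279)]),(S,cs,[(234,177),(451,194)])):
    q=np.array([cast(c,f(p),.183)[:2] for p in ps]); print("lip",q.round(4),((q-t)@R*1e3).round(1))
print("tare",np.array(B[2]),P[2],R@M[2]+t)
s=lambda x,y:(x+.0,y)
print("pot",cast(T,ct((395,537)),.082),"bottle",cast(T,ct((490,285)),.155))
E
```

```text
top -4.90294146771636 [0.57900188 0.01364167] 
 [[ 0.5  1. ]
 [ 0.5 -0.4]
 [ 0.3 -0. ]
 [ 0.8  0.2]
 [-1.2 -3. ]
 [-0.6 -0.7]
 [ 0.7  2.1]
 [-1.   0.7]]
scene keys -4.275771249521329 [0.58246625 0.01553719] [[-0.3 -0.1]
 [ 0.2 -0.6]
 [ 0.3 -0.6]
 [-0.2  1.3]]
top keys -4.795374202125115 [0.57955578 0.01407232]
lip [[ 0.6225  0.0648]
 [ 0.6135 -0.0436]] [[ 39.   54.7]
 [ 39.3 -54.1]]
lip [[ 0.6192 -0.0433]
 [ 0.628   0.0652]] [[ 45.  -53.2]
 [ 44.4  55.6]]
tare [0.45301989 0.00436664] [0.45662298 0.00432427] [0.4527499  0.00439836]
pot [ 0.4494379 -0.1496813  0.082    ] bottle [ 0.62577175 -0.20114731  0.155     ]
```

>>> move_arm(
  series=[
    {"grip": 0, "xyz": [-30, 18, 0], "angular": [0, 0, 0.04]},
    {"grip": 0, "xyz": [-70, 43, 0], "angular": [0, 0, 0.1]},
    {"grip": 0, "xyz": [-110, 67, 0], "angular": [0, 0, 0.16]},
    {"grip": 0, "xyz": [-150, 92, 0], "angular": [0, 0, 0.22]},
    {"grip": 0, "xyz": [-190, 116, 0], "angular": [0, 0, 0.28]},
    {"grip": 0, "xyz": [-230, 140, 0], "angular": [0, 0, 0.34]},
    {"grip": 0, "xyz": [-270, 165, 0], "angular": [0, 0, 0.4]},
    {"grip": 0, "xyz": [-310, 189, 0], "angular": [0, 0, 0.46]},
    {"grip": 0, "xyz": [-350, 213, 0], "angular": [0, 0, 0.514]},
    {"grip": 0, "xyz": [-390, 238, 0], "angular": [0, 0, 0.514]},
  ],
)

```text
time_s: 1.2
tcp_pos: [0.5163, -0.188, 0.2476]
ee_rot: [[-0.996, 0.086, 0.0], [0.086, 0.996, -0.0], [-0.0, -0.0, -1.0]]
wrist_force: [1.3, 0.0, -0.1]
gripper_width: 0.169
gripper_force: 0.0
```

```bash
cat > go.py <<'E'
import sys
from h import *
# shift in tool axes (mm) to body (x,y) mm and TCP z
th=np.radians(-4.9);R=np.array([[np.cos(th),-np.sin(th)],[np.sin(th),np.cos(th)]]);t=np.array([.580,.0145])
s=r.sense();p=np.array(s["tcp_pos"]);E=np.array(s["ee_rot"])
print("t",s["time_s"],"tcp",p.round(4),"body",((p[:2]-t)@R*1e3).round(1),"F",np.round(s["wrist_force"],2),"w",round(s["gripper_width"],3))
a=[float(v) for v in sys.argv[1:]]
if a:
    g=np.array([*(R@(np.array(a[:2])/1e3)+t),a[2]/1e3]); print("shift",(E.T@(g-p)*1e3).round(1))
Y=np.array([*R[:,1],0]);Z=np.array([0,0,-1.]);G=np.c_[np.cross(Y,Z),Y,Z]
print("turn",cv2.Rodrigues(E.T@G)[0].ravel().round(4))
E
python3 go.py 70 0 240
```

```text
t 1.2 tcp [ 0.5163 -0.188   0.2476] body [ -46.2 -207.2] F [ 1.33  0.03 -0.06] w 0.169
shift [-116.1  207.2    7.7]
turn [-0.      0.0002 -0.0004]
```

>>> move_arm(
  series=[
    {"grip": 0, "xyz": [-22, 39, 0], "angular": [0, 0, 0]},
    {"grip": 0, "xyz": [-44, 78, 0], "angular": [0, 0, 0]},
    {"grip": 0, "xyz": [-66, 117, 0], "angular": [0, 0, 0]},
    {"grip": 0, "xyz": [-88, 156, 0], "angular": [0, 0, 0]},
    {"grip": 0, "xyz": [-105, 190, 0], "angular": [0, 0, 0]},
    {"grip": 0, "xyz": [-116, 207, 0], "angular": [0, 0, 0]},
    {"grip": 0, "xyz": [-116, 207, 8], "angular": [0, 0, 0]},
    {"grip": 0, "xyz": [-116, 207, 8], "angular": [0, 0, 0]},
    {"grip": 0, "xyz": [-116, 207, 8], "angular": [0, 0, 0]},
  ],
)

```text
time_s: 2.1
tcp_pos: [0.648, 0.0057, 0.2391]
ee_rot: [[-0.996, 0.086, -0.002], [0.086, 0.996, -0.0], [0.001, -0.0, -1.0]]
wrist_force: [0.9, -0.6, -0.1]
gripper_width: 0.005
gripper_force: 0.0
```

```bash
python3 go.py 70 0 195
python3 - <<'E'
from h import *
T=r.capture("top");S=r.capture("scene")
a=cv2.resize(T["img"][60:260,275:425],None,fx=2.66,fy=2.66);b=cv2.resize(S["img"][110:310,220:370],None,fx=2.66,fy=2.66)
cv2.imwrite("pics/n1.png",cv2.convertScaleAbs(np.hstack([a,b])[:,:,::-1],alpha=1.5))
E
```

```text
t 2.1 tcp [0.648  0.0057 0.2391] body [68.5 -3. ] F [ 0.89 -0.58 -0.06] w 0.005
shift [-1.6  3.  44.1]
turn [-0.0005 -0.0015 -0.0005]
```

View pics/n1.png

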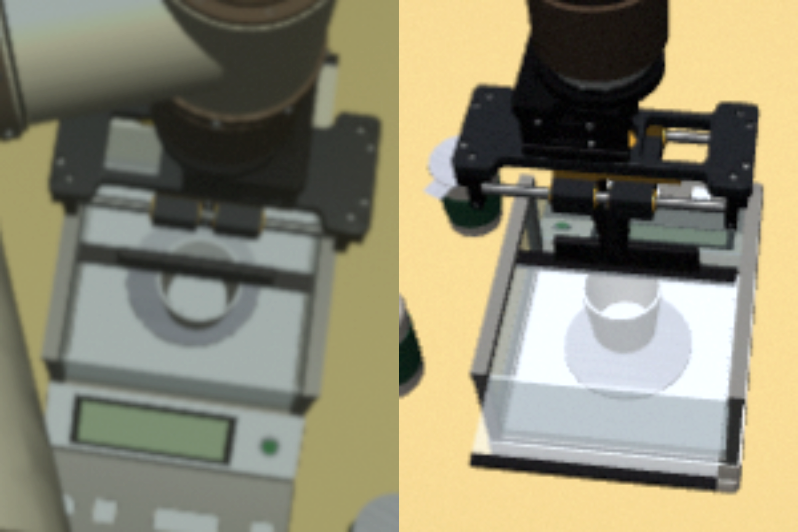

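Left: the fingers are above and behind the lip, which is at about row 262. Right: the lip is at (625,250), with the fingers beyond it in line. I'll lower behind the lip.

>>> move_arm(
  series=[
    {"grip": 0, "xyz": [-3, 3, 15], "angular": [0, 0, 0]},
    {"grip": 0, "xyz": [-3, 3, 28], "angular": [0, 0, 0]},
    {"grip": 0, "xyz": [-3, 3, 36], "angular": [0, 0, 0]},
    {"grip": 0, "xyz": [-3, 3, 41], "angular": [0, 0, 0]},
    {"grip": 0, "xyz": [-3, 3, 44], "angular": [0, 0, 0]},
    {"grip": 0, "xyz": [-3, 3, 44], "angular": [0, 0, 0]},
  ],
)

```text
time_s: 2.8
tcp_pos: [0.652, 0.0093, 0.1951]
ee_rot: [[-0.996, 0.085, -0.001], [0.085, 0.996, -0.0], [0.001, -0.0, -1.0]]
wrist_force: [-0.0, 0.1, 0.2]
gripper_width: 0.005
gripper_force: 0.0
```

```bash
python3 go.py -10 0 195
```

```text
t 2.8 tcp [0.652  0.0093 0.1951] body [72.1  0.9] F [-0.05  0.12  0.23] w 0.005
shift [82.1 -0.9  0.1]
turn [-0.0003 -0.0007  0.0003]
```

>>> move_arm(
  series=[
    {"grip": 0, "xyz": [6, 0, 0], "angular": [0, 0, 0]},
    {"grip": 0, "xyz": [12, 0, 0], "angular": [0, 0, 0]},
    {"grip": 0, "xyz": [17, 0, 0], "angular": [0, 0, 0]},
    {"grip": 0, "xyz": [22, 0, 0], "angular": [0, 0, 0]},
    {"grip": 0, "xyz": [27, 0, 0], "angular": [0, 0, 0]},
    {"grip": 0, "xyz": [32, 0, 0], "angular": [0, 0, 0]},
    {"grip": 0, "xyz": [36, 0, 0], "angular": [0, 0, 0]},
    {"grip": 0, "xyz": [40, 0, 0], "angular": [0, 0, 0]},
  ],
)

```text
time_s: 3.6
tcp_pos: [0.6122, 0.0128, 0.196]
ee_rot: [[-0.996, 0.085, 0.001], [0.085, 0.996, 0.0], [-0.001, 0.0, -1.0]]
wrist_force: [2.2, 0.5, 1.8]
gripper_width: 0.009
gripper_force: 0.8
```

>>> move_arm(
  series=[
    {"grip": 0, "xyz": [5, 0, 0], "angular": [0, 0, 0]},
    {"grip": 0, "xyz": [10, 0, 0], "angular": [0, 0, 0]},
    {"grip": 0, "xyz": [15, 0, 0], "angular": [0, 0, 0]},
    {"grip": 0, "xyz": [20, 0, 0], "angular": [0, 0, 0]},
    {"grip": 0, "xyz": [25, 0, 0], "angular": [0, 0, 0]},
    {"grip": 0, "xyz": [29, 0, 0], "angular": [0, 0, 0]},
    {"grip": 0, "xyz": [33, 0, 0], "angular": [0, 0, 0]},
    {"grip": 0, "xyz": [36, 0, 0], "angular": [0, 0, 0]},
    {"grip": 0, "xyz": [38, 0, 0], "angular": [0, 0, 0]},
    {"grip": 0, "xyz": [38, 0, 0], "angular": [0, 0, 0]},
  ],
)

```text
time_s: 4.6
tcp_pos: [0.5739, 0.016, 0.1954]
ee_rot: [[-0.996, 0.085, -0.001], [0.085, 0.996, 0.0], [0.001, -0.0, -1.0]]
wrist_force: [1.0, 0.9, 0.3]
gripper_width: 0.005
gripper_force: 0.5
```

```bash
python3 go.py -14.5 0 195
```

```text
t 4.6 tcp [0.5739 0.016  0.1954] body [-6.2  0.9] F [1.03 0.87 0.32] w 0.005
shift [ 8.3 -0.9  0.4]
turn [-0.0001 -0.0007  0.0003]
```

Now I'll go slowly to the stop, checking force.

>>> move_arm(
  series=[
    {"grip": 0, "xyz": [2, 0, 0], "angular": [0, 0, 0]},
    {"grip": 0, "xyz": [4, 0, 0], "angular": [0, 0, 0]},
    {"grip": 0, "xyz": [6, 0, 0], "angular": [0, 0, 0]},
    {"grip": 0, "xyz": [7, 0, 0], "angular": [0, 0, 0]},
    {"grip": 0, "xyz": [7, 0, 0], "angular": [0, 0, 0]},
  ],
)

```text
time_s: 5.1
tcp_pos: [0.5672, 0.0165, 0.1954]
ee_rot: [[-0.996, 0.085, -0.0], [0.085, 0.996, -0.0], [0.0, -0.0, -1.0]]
wrist_force: [1.7, 0.1, -0.4]
gripper_width: 0.005
gripper_force: 0.8
```

>>> move_arm(
  series=[
    {"grip": 0, "xyz": [1, 0, 0], "angular": [0, 0, 0]},
    {"grip": 0, "xyz": [2, 0, 0], "angular": [0, 0, 0]},
    {"grip": 0, "xyz": [2, 0, 0], "angular": [0, 0, 0]},
    {"grip": 0, "xyz": [2, 0, 0], "angular": [0, 0, 0]},
  ],
)

```text
time_s: 5.5
tcp_pos: [0.5658, 0.0167, 0.1955]
ee_rot: [[-0.996, 0.085, 0.001], [0.085, 0.996, -0.0], [-0.001, 0.0, -1.0]]
wrist_force: [5.5, -1.5, -1.6]
gripper_width: 0.009
gripper_force: 2.2
```

>>> move_arm(
  series=[
    {"grip": 0, "xyz": [1, 0, 0], "angular": [0, 0, 0]},
    {"grip": 0, "xyz": [2, 0, 0], "angular": [0, 0, 0]},
    {"grip": 0, "xyz": [2, 0, 0], "angular": [0, 0, 0]},
    {"grip": 0, "xyz": [2, 0, 0], "angular": [0, 0, 0]},
  ],
)

```text
time_s: 5.9
tcp_pos: [0.5645, 0.0168, 0.1955]
ee_rot: [[-0.996, 0.085, 0.003], [0.085, 0.996, 0.0], [-0.003, 0.0, -1.0]]
wrist_force: [7.6, -2.4, -4.4]
gripper_width: 0.009
gripper_force: 3.4
```

The stop is reached: force rises to 7.6 N, well above friction. I'll back off, rise and look.

>>> move_arm(
  series=[
    {"grip": 0, "xyz": [-6, 0, 0], "angular": [0, 0, 0]},
    {"grip": 0, "xyz": [-14, 0, 0], "angular": [0, 0, 0]},
    {"grip": 0, "xyz": [-18, 0, -4], "angular": [0, 0, 0]},
    {"grip": 0, "xyz": [-18, 0, -20], "angular": [0, 0, 0]},
    {"grip": 0, "xyz": [-18, 0, -40], "angular": [0, 0, 0]},
    {"grip": 0, "xyz": [-18, 0, -60], "angular": [0, 0, 0]},
    {"grip": 0, "xyz": [-18, 0, -65], "angular": [0, 0, 0]},
    {"grip": 0, "xyz": [-18, 0, -65], "angular": [0, 0, 0]},
  ],
)

```text
time_s: 6.7
tcp_pos: [0.5813, 0.0155, 0.2612]
ee_rot: [[-0.996, 0.085, 0.001], [0.085, 0.996, 0.001], [-0.001, 0.001, -1.0]]
wrist_force: [-0.2, 1.2, -0.0]
gripper_width: 0.002
gripper_force: 0.0
```

```bash
python3 go.py -125 -20 260
python3 - <<'E'
from h import *
T=r.capture("top");S=r.capture("scene")
a=cv2.resize(T["img"][60:285,275:425],None,fx=2.66,fy=2.66);b=cv2.resize(S["img"][85:310,220:370],None,fx=2.66,fy=2.66)
cv2.imwrite("pics/n2.png",cv2.convertScaleAbs(np.hstack([a,b])[:,:,::-1],alpha=1.5))
E
```

```text
t 6.7 tcp [0.5813 0.0155 0.2612] body [1.2 1.1] F [-0.21  1.18 -0.02] w 0.002
shift [126.2 -21.1   1.1]
turn [0.0008 0.0007 0.0003]
```

View pics/n2.png

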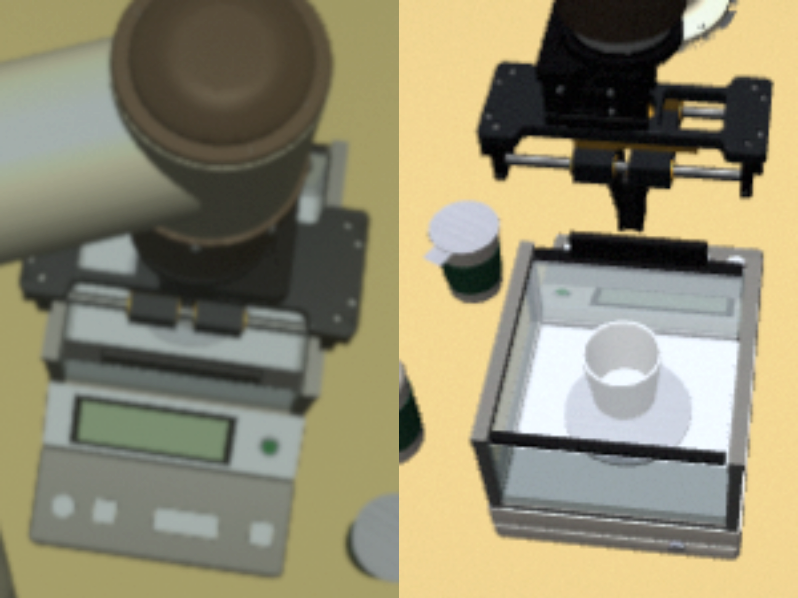

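The lip now sits over the front edge in both views (left about (183,365), right (640,248)), and the cup and pan are untouched. Next, the tare key.

>>> move_arm(
  series=[
    {"grip": 0, "xyz": [25, -4, 0], "angular": [0, 0, 0]},
    {"grip": 0, "xyz": [60, -10, 0], "angular": [0, 0, 0]},
    {"grip": 0, "xyz": [95, -16, 0], "angular": [0, 0, 0]},
    {"grip": 0, "xyz": [118, -20, 0], "angular": [0, 0, 0]},
    {"grip": 0, "xyz": [127, -21, 0], "angular": [0, 0, 0]},
    {"grip": 0, "xyz": [127, -21, 30], "angular": [0, 0, 0]},
    {"grip": 0, "xyz": [127, -21, 70], "angular": [0, 0, 0]},
    {"grip": 0, "xyz": [127, -21, 110], "angular": [0, 0, 0]},
    {"grip": 0, "xyz": [127, -21, 125], "angular": [0, 0, 0]},
    {"grip": 0, "xyz": [127, -21, 125], "angular": [0, 0, 0]},
  ],
)

```text
time_s: 7.8
tcp_pos: [0.4515, 0.0047, 0.1326]
ee_rot: [[-0.996, 0.085, -0.007], [0.085, 0.996, -0.002], [0.007, -0.003, -1.0]]
wrist_force: [-0.4, -1.1, 0.5]
gripper_width: 0.006
gripper_force: 0.0
```

>>> move_arm(
  series=[
    {"grip": 0, "xyz": [0, 0, 10], "angular": [0, 0, 0]},
    {"grip": 0, "xyz": [0, 0, 28], "angular": [0, 0, 0]},
    {"grip": 0, "xyz": [0, 0, 40], "angular": [0, 0, 0]},
    {"grip": 0, "xyz": [0, 0, 45], "angular": [0, 0, 0]},
    {"grip": 0, "xyz": [0, 0, 45], "angular": [0, 0, 0]},
    {"grip": 0, "xyz": [0, 0, 45], "angular": [0, 0, 0]},
  ],
)

```text
time_s: 8.4
tcp_pos: [0.4538, 0.0055, 0.0913]
ee_rot: [[-0.996, 0.085, 0.002], [0.085, 0.996, 0.0], [-0.002, 0.001, -1.0]]
wrist_force: [0.2, 0.3, 0.6]
gripper_width: 0.011
gripper_force: 0.0
```

```bash
python3 go.py -126 -20 80
python3 - <<'E'
from h import *
T=r.capture("top");S=r.capture("scene")
a=cv2.resize(T["img"][140:290,275:425],None,fx=2.66,fy=2.66);b=cv2.resize(S["img"][100:250,220:370],None,fx=2.66,fy=2.66)
cv2.imwrite("pics/n3.png",cv2.convertScaleAbs(np.hstack([a,b])[:,:,::-1],alpha=1.5))
E
```

```text
t 8.4 tcp [0.4538 0.0055 0.0913] body [-125.   -19.8] F [0.23 0.26 0.62] w 0.011
shift [ 1.  -0.2 11.3]
turn [0.0006 0.0017 0.0005]
```

View pics/n3.png

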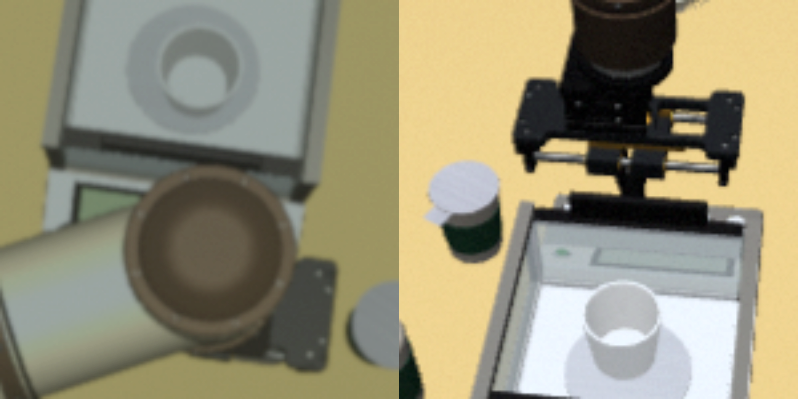

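The lid is shut; left shows the plate over the whole shield, right shows the lip at (638,208). The tips are above the key and hidden behind the lip, so I'll press slowly by force.

>>> move_arm(
  series=[
    {"grip": 0, "xyz": [0, 0, 5], "angular": [0, 0, 0]},
    {"grip": 0, "xyz": [0, 0, 9], "angular": [0, 0, 0]},
    {"grip": 0, "xyz": [0, 0, 12], "angular": [0, 0, 0]},
    {"grip": 0, "xyz": [0, 0, 14], "angular": [0, 0, 0]},
    {"grip": 0, "xyz": [0, 0, 14], "angular": [0, 0, 0]},
  ],
)

```text
time_s: 9.0
tcp_pos: [0.453, 0.0052, 0.0764]
ee_rot: [[-0.996, 0.085, -0.0], [0.085, 0.996, -0.0], [0.0, -0.0, -1.0]]
wrist_force: [-0.9, -0.0, 2.3]
gripper_width: 0.001
gripper_force: 1.1
```

>>> move_arm(
  series=[
    {"grip": 0, "xyz": [0, 0, 1], "angular": [0, 0, 0]},
    {"grip": 0, "xyz": [0, 0, 2], "angular": [0, 0, 0]},
    {"grip": 0, "xyz": [0, 0, 2], "angular": [0, 0, 0]},
  ],
)

```text
time_s: 9.3
tcp_pos: [0.4532, 0.0052, 0.0748]
ee_rot: [[-0.996, 0.085, 0.001], [0.085, 0.996, -0.0], [-0.001, 0.0, -1.0]]
wrist_force: [-0.8, -0.5, 3.6]
gripper_width: 0.005
gripper_force: 1.8
```

>>> move_arm(
  series=[
    {"grip": 0, "xyz": [0, 0, 1], "angular": [0, 0, 0]},
    {"grip": 0, "xyz": [0, 0, 2], "angular": [0, 0, 0]},
    {"grip": 0, "xyz": [0, 0, 2], "angular": [0, 0, 0]},
  ],
)

```text
time_s: 9.6
tcp_pos: [0.4535, 0.0052, 0.0732]
ee_rot: [[-0.996, 0.085, 0.001], [0.085, 0.996, -0.0], [-0.001, -0.0, -1.0]]
wrist_force: [-1.7, -1.3, 8.3]
gripper_width: 0.01
gripper_force: 4.1
```

The force is 8.3 N, above the 5 N needed, and travel is about 4 mm, so the key is fully down. Releasing and withdrawing.

>>> move_arm(
  series=[
    {"grip": 0, "xyz": [0, 0, 0], "angular": [0, 0, 0]},
    {"grip": 0, "xyz": [0, 0, -4], "angular": [0, 0, 0]},
    {"grip": 0, "xyz": [0, 0, -12], "angular": [0, 0, 0]},
    {"grip": 0, "xyz": [0, 0, -25], "angular": [0, 0, 0]},
    {"grip": 0, "xyz": [0, 0, -55], "angular": [0, 0, 0]},
    {"grip": 0, "xyz": [0, 0, -90], "angular": [0, 0, 0]},
    {"grip": 0, "xyz": [0, 0, -130], "angular": [0, 0, 0]},
    {"grip": 0, "xyz": [0, 0, -170], "angular": [0, 0, 0]},
    {"grip": 0, "xyz": [30, 0, -180], "angular": [0, 0, 0]},
    {"grip": 0, "xyz": [50, 0, -180], "angular": [0, 0, 0]},
  ],
)

```text
time_s: 10.6
tcp_pos: [0.4027, 0.0099, 0.2545]
ee_rot: [[-0.996, 0.086, 0.004], [0.086, 0.996, 0.002], [-0.003, 0.003, -1.0]]
wrist_force: [-0.4, -0.6, -1.4]
gripper_width: 0.008
gripper_force: 0.0
```

>>> move_arm(
  series=[
    {"grip": 0, "xyz": [0, -30, 0], "angular": [0, 0, 0]},
    {"grip": 0, "xyz": [0, -70, 0], "angular": [0, 0, 0]},
    {"grip": 0, "xyz": [0, -110, 0], "angular": [0, 0, 0]},
    {"grip": 0, "xyz": [0, -150, 0], "angular": [0, 0, 0]},
    {"grip": 0, "xyz": [0, -190, 0], "angular": [0, 0, 0]},
    {"grip": 0, "xyz": [0, -220, 0], "angular": [0, 0, 0]},
    {"grip": 0, "xyz": [0, -220, 0], "angular": [0, 0, 0]},
    {"grip": 0, "xyz": [0, -220, 0], "angular": [0, 0, 0]},
  ],
)

```text
time_s: 11.4
tcp_pos: [0.3839, -0.2099, 0.2521]
ee_rot: [[-0.996, 0.087, -0.001], [0.087, 0.996, 0.001], [0.001, 0.001, -1.0]]
wrist_force: [0.1, 0.4, -0.0]
gripper_width: 0.005
gripper_force: 0.0
```

Run:
```python
from h import *
T=r.capture("top");S=r.capture("scene")
a=cv2.resize(T["img"][60:285,275:425],None,fx=2.66,fy=2.66);b=cv2.resize(S["img"][85:310,220:370],None,fx=2.66,fy=2.66)
cv2.imwrite("pics/n4.png",cv2.convertScaleAbs(np.hstack([a,b])[:,:,::-1],alpha=1.5))
```

```text
(no output)
```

View pics/n4.png

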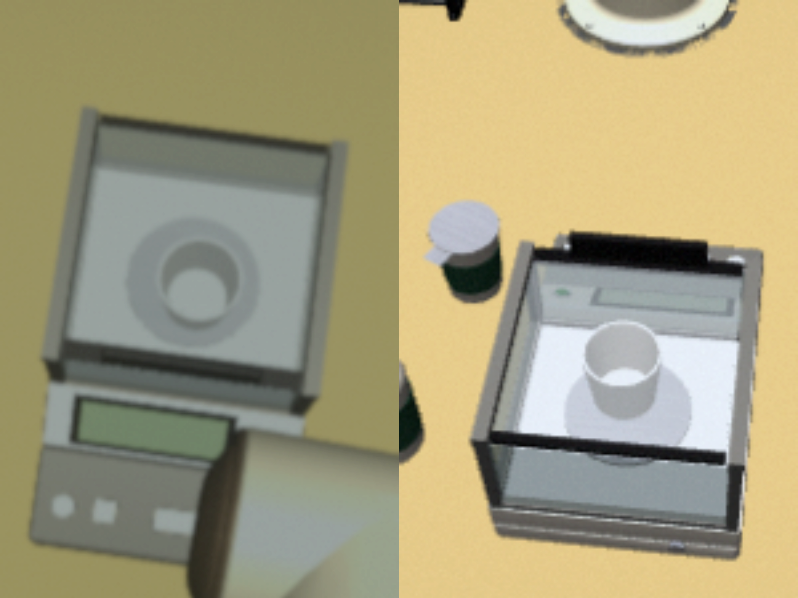

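The lid is shut (lip at left (183,365)), the cup is in place and the arm is clear. I'll check the lip position numerically, then hand in.

Run:
```python
from h import *
T=r.capture("top");f=lambda p:(p[0]/2.66+275,p[1]/2.66+60)
th=np.radians(-4.9);R=np.array([[np.cos(th),-np.sin(th)],[np.sin(th),np.cos(th)]]);t=np.array([.579,.0136])
q=np.array([cast(T,f(p),.183)[:2] for p in [(104,354),(260,377)]]);x=((q-t)@R*1e3);print(x.round(1))
if abs(x[:,0].mean()+28)<5: print(r.finish_job())
```

```text
[[-29.6  53.6]
 [-30.5 -53.6]]
the job is handed in; nothing more can be done
None
```

I pushed the lid fully shut against its stop, pressed the tare key fully down and let it up again. The arm is withdrawn and clear, and the job is handed in; no verdict came back, but in the last pictures the lid was shut and the cup was in place.

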